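Make up the barista stand and the loyalty-stamp stand

ROBOT

A 6-joint arm with a two-finger parallel gripper is mounted at the origin on a cart in front of the work surface, level with it; the furniture and walls round the work are solid. World frame = base frame: x ahead of the robot, y to its left, z up, the work surface at z = 0. Lengths are in m, angles in rad, forces in N, time in s.
With the tool pointing down it reaches from about 0.3 to 0.875 m from the base axis. Payload 4.2 kg.
Tool frame: the origin (TCP) lies midway between the tips of the shut fingers; the grasp point (between the pads) lies 19 mm behind it; z points along the fingers, y is the line along which they close (so a half turn about z gives the same grasp; the last joint's range is limited). The gripper opens to 85 mm and grips with 20 to 120 N. Pads are 22 mm wide; open, the fingers measure 114 mm over their backs; the gripper's body (76 mm by 85 mm) begins 54 mm behind the grasp point. The pads swing forward as they close: fully open they stand 13 mm farther back than shut.
Start: joints at [-1.363, 0.32, 1.565, -0, 1.257, -0.02], TCP at [0.13, -0.56, 0.231] pointing down, gripper open.
Joint ranges: [-3.11, 3.11], [-0.84, 2.01], [0.21, 2.61], [-1.34, 4.49], [0.05, 2.63], [-2.56, 2.56]. Speed limits (rad/s): [2.57, 2.57, 3.14, 3.14, 3.14, 3.14].

INTERFACE

Orientations are given as a unit quaternion [w, x, y, z].
In Python, from plant import get_obs, viewer, robot gives the robot as it stands.
- The arm moves only by the tool step_arm, never from a script. Its argument "increments" is a list of rows, each a list of 4 numbers: the shift along the world's x, y, z in mm, then the turn about the world's z in rad. In form: [[dx, dy, dz, roll], ...]. A call has 1 to 10 rows; each row is the pose to reach, as a shift and turn from the pose commanded when the call began; what a row does not reach only later rows make up. A row lasts 1/8 s, in which the tool goes at most 62.5 mm and 10.7 degrees, less where a joint would pass 70% of its speed; a pose out of reach is approached as far as the arm can. A call with a gripper value outside its range is refused whole. "gripper" is the opening, from 0 (shut) to 1 (fully open), set as the call begins (left out, the last holds). The fingers move at their own pace and stop on an object; the grip force is fixed at half the most. Time passes only in rows, so rows that repeat a pose let the fingers close. It gives the time, the measured TCP pose, the force, the opening and the grip force at its end, in the units of the state.
- get_obs(): the state, without advancing time (a new reading comes with each control period).
- viewer.get_image(name): name is "side" or "top"; returns a dict with "pixels" (400x640x3 uint8, red, green, blue), "fx", "fy", "cx", "cy" (pixels), "view" (4x4, takes a point from world to camera coordinates). Camera axes: x right, y down, z forward; pixel columns grow to the right and rows downward; lengths in m; the calibration is good to about 2 mm. A picture is of the moment at which its call begins. There is no depth.
- robot.hand_in(): hands the job in; it is judged then, once.
The state is a dict: "time_s": time; "q": joint angles; "joint_vel": joint speeds; "joint_efforts": joint torques, N m; "tcp_pos": TCP position; "eef_rot": TCP orientation; "force": force on the tool from outside, world axes, zero at the start; "torque": the same for the moment, N m; "gripper_width": finger opening in m; "gripper_force": force on a finger pad.
Only numpy, scipy, OpenCV 4.12 (cv2) and the standard library are available. Lean on these libraries where they do the work, as an engineer would, in place of code of your own. Each camera call takes 0.05 s, during which the arm holds its last target. There are 200 camera calls.

TASK

Before opening, make up the two wooden counter stands from the things left mixed in front of you: seat the tamper and the cocoa shaker each upright in the well of the barista stand that is made for it, lay the ink pad flat in the recess of the stamp stand, and park the stamp upright on the middle of the pad. Leave the spice jar where it stands and knock nothing over; the spare set at the far right end of the counter is not needed.

Things in the scene. Friction and masses are not known exactly. Their poses are not given: they have to be found in the camera images.
- tamper: coffee tamper, 87 mm tall: round steel base 58 mm across and 26 mm high, wooden grip up to 38 mm thick above it (z 26 to 87 mm). Origin at the centre of its underside, z up. 0.42 kg
- cocoa_shaker: round cocoa shaker, 44 mm across, 90 mm tall: glass body, grey domed top with small holes; the straight body is best gripped 35 to 65 mm up. Origin at the centre of its underside, z up. 0.1 kg
- ink_pad: flat black closed ink pad, 64 mm (its x) by 90 mm (its y), 14 mm thick. Origin at the centre of its underside, z up; its long side starts roughly along world y. Turned half round it is the same
- stamp: hand stamp, 67 mm tall: oblong base 34 mm (its x) by 46 mm (its y), 20 mm high, with an upright turned wooden handle about 27 mm thick above it (z 20 to 67 mm). Origin at the centre of its underside, z up
- barista_stand: fixed block of dark wood, 84 mm (x) by 150 mm (y), on feet, top 30 mm above the counter, with two round cork-lined wells, floors 16 mm above the counter. Tamper well: 70 mm across, centre at (0, +34) mm in the stand's frame. Cocoa shaker well: 55 mm across, centre at (0, -37) mm. Origin at the centre of its underside, z up; turned at most 10 degrees from the world axes
- stamp_stand: fixed dark wood board on feet, 100 mm (x) by 126 mm (y), with a cork-lined recess of 76 (x) by 102 mm (y) for the ink pad at its centre. Recess floor 14 mm, lips 23 mm above the counter; over the middle 60 mm of both long sides the lips are cut away (thumb notches), so fingers reach down to the board. Origin at the centre of its underside, z up; turned at most 10 degrees from the world axes
- cinnamon_jar: bystander, to be left alone: spice jar with a gold lid and a printed label, 42 mm across, 96 mm tall. Origin at the centre of its underside, z up

How it is judged:
By the outcome, as a careful person would: the job done as asked, in the order asked, and still so for the second after the job is handed in, with the robot touching nothing.
It also fails if it takes over 93 s, if anything falls off the work surface, if the arm or the gripper's body presses on something with over 40 N, if the wrist force passes 120 N, or if a joint passes its speed limit or range.

## Working session

There is one attempt and no reset: what is moved stays moved. The work goes in short steps, Python scripts to look and compute and a tool call to move; the robot and the scene stay as the last step left them, time stands still between calls to the robot, and variables do not carry over. Pictures are saved under pics/ and viewed, at most 14 in all, crops included, and the job is handed in when it is done.

Besides the shell and the picture viewer there is one more tool, called as name([rows], argument=value, ...), one row to a line, values as JSON. step_arm: Moves the arm, as the interface text tells. Its arguments: {"type":"object","properties":{"increments":{"type":"array","items":{"type":"array","items":{"type":"number"}}},"gripper":{"type":"number"}},"required":["increments"]}

```bash
mkdir -p pics; ls; cat > h.py <<'E'
import numpy as np, cv2
from plant import get_obs, viewer, robot
def shot(n, f=None):
    d=viewer.get_image(n); 
    if f: cv2.imwrite('pics/'+f, cv2.cvtColor(d['pixels'],cv2.COLOR_RGB2BGR))
    return d
def ray(d,u,v):
    V=np.array(d['view']); R,t=V[:3,:3],V[:3,3]
    o=-R.T@t; r=R.T@np.array([(u-d['cx'])/d['fx'],(v-d['cy'])/d['fy'],1.]); return o,r/np.linalg.norm(r)
def plane(d,u,v,z):
    o,r=ray(d,u,v); return o+r*(z-o[2])/r[2]
def proj(d,p):
    V=np.array(d['view']); c=V[:3,:3]@np.asarray(p,float)+V[:3,3]; return np.array([d['fx']*c[0]/c[2]+d['cx'],d['fy']*c[1]/c[2]+d['cy']])
def tri(d1,p1,d2,p2):
    o1,r1=ray(d1,*p1); o2,r2=ray(d2,*p2)
    s=np.linalg.lstsq(np.c_[r1,-r2],o2-o1,rcond=None)[0]
    a,b=o1+s[0]*r1,o2+s[1]*r2; return (a+b)/2,np.linalg.norm(a-b)
E
python3 - <<'E'
from h import *
import pickle
for n in('top','side'):
    d=shot(n,n+'0.png'); pickle.dump(d,open(n+'0.pkl','wb'))
    o,r=ray(d,d['cx'],d['cy']); print(n,o,r,d['fx'],d['fy'],d['cx'],d['cy'])
o=get_obs(); print(o)
E
```

```text
pics
top [ 0.26692767 -0.20442977  0.88006771] [ 0.18376952  0.00456935 -0.98295874] 392.1538741720869 392.1538741720869 314.33147921580814 199.2112846758142
side [ 0.67977164 -0.54127988  0.76695681] [-0.30084025  0.44026191 -0.84596962] 373.2731859648856 373.2731859648856 316.82909423266693 199.27433348790856
{'time_s': 0.1, 'q': array([-1.36304779e+00,  3.20226752e-01,  1.56555839e+00,  5.12714246e-05,
        1.25740623e+00, -1.99975811e-02]), 'joint_vel': array([-0.00087125, -0.00132223, -0.00122164,  0.00010533, -0.00073862,
        0.00098082]), 'joint_efforts': array([ 3.25644251e-04, -4.16408443e+01, -2.34704071e+01, -1.08403949e-04,
        4.87067897e-03, -1.50241249e-05]), 'tcp_pos': array([ 0.12975358, -0.55972819,  0.23056651]), 'eef_rot': array([-7.98122911e-04,  9.93524049e-01,  1.13619210e-01, -5.06564426e-05]), 'force': array([ 0.39959758,  0.44952669, -1.12782834]), 'torque': array([ 0.02319335,  0.01501802, -0.01809651]), 'gripper_force': 0.0, 'gripper_width': 0.08511242261446883}
```

View pics/top0.png

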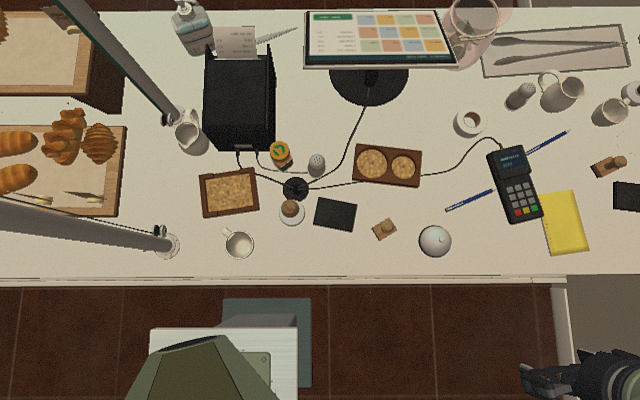

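View pics/side0.png

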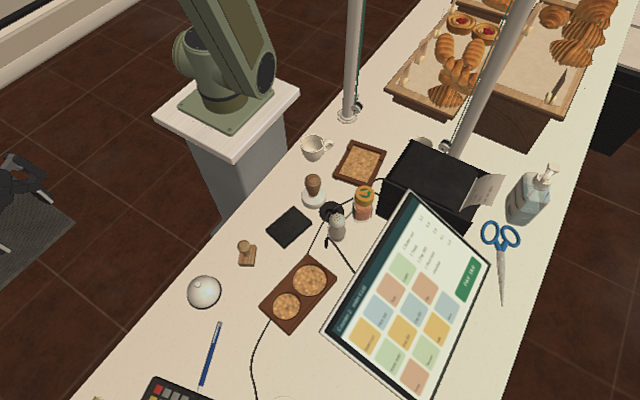

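The top view (x up, y left) shows the stamp stand at about (228,192), the barista stand at (387,165), the tamper at (290,210), the shaker at (316,163), the pad at (335,214), the stamp at (384,229) and the jar at (280,153). The side view shows the same things: tamper (313,188), shaker (336,227), pad (289,227), stamp (246,252), jar (363,203). I'll zoom in on both.

```bash
python3 - <<'E'
import cv2
a=cv2.imread('pics/top0.png')[130:265,185:450]; cv2.imwrite('pics/tc.png',cv2.resize(a,None,fx=3,fy=3,interpolation=cv2.INTER_CUBIC))
a=cv2.imread('pics/side0.png')[135:340,225:395]; cv2.imwrite('pics/sc.png',cv2.resize(a,None,fx=2.9,fy=2.9,interpolation=cv2.INTER_CUBIC))
E
```

```text
(no output)
```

View pics/tc.png

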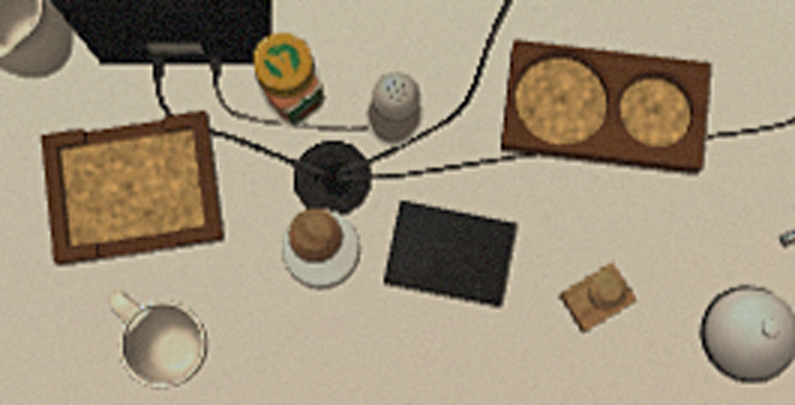

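View pics/sc.png

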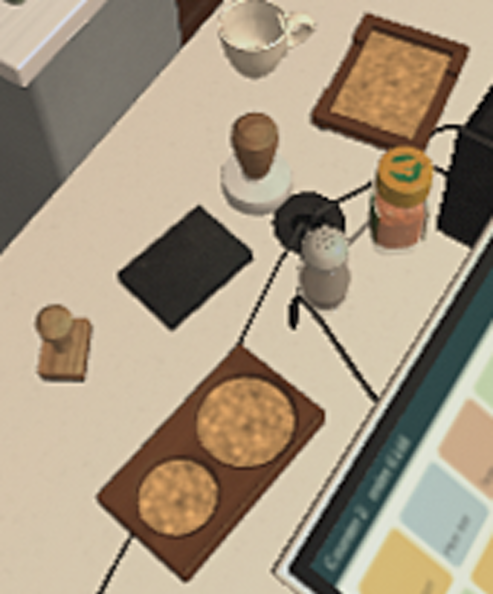

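The crops confirm the shapes. The tamper stands right beside a flat black cable grommet, the jar is near the shaker, and the stamp sits at an angle. Next I'll measure.

```bash
cat > m.py <<'E'
from h import *
import sys
def masks(d):
    rgb=d['pixels']; hsv=cv2.cvtColor(rgb,cv2.COLOR_RGB2HSV); H,S,V=cv2.split(hsv)
    return dict(cork=((H>10)&(H<25)&(S>85)&(V>135)), wood=((H<20)&(S>70)&(V<125)), brown=((H<24)&(S>75)&(V>50)), black=(V<62)&(S<110))
def blobs(m,roi,amin=60):
    u0,v0,u1,v1=roi; z=np.zeros(m.shape,np.uint8); z[v0:v1,u0:u1]=m[v0:v1,u0:u1]; 
    z=cv2.morphologyEx(z,cv2.MORPH_CLOSE,np.ones((3,3),np.uint8))
    cs,_=cv2.findContours(z,cv2.RETR_EXTERNAL,cv2.CHAIN_APPROX_NONE)
    return sorted([c for c in cs if cv2.contourArea(c)>amin],key=lambda c:-cv2.contourArea(c))
E
python3 - <<'E'
from m import *
import pickle
R={'top':dict(stampst=(190,155,266,225),bar=(345,138,430,192),pad=(308,192,362,235),stamp=(368,212,402,246),tamp=(272,195,304,216)),
'side':dict(stampst=(328,138,390,188),bar=(255,250,345,340),pad=(262,203,316,252),stamp=(230,236,260,270),tamp=(300,170,325,198))}
for n in R:
    d=pickle.load(open(n+'0.pkl','rb')); M=masks(d); r=R[n]; print(n)
    for k,mk,num in(('stampst','cork',1),('bar','cork',2),('stampst','brown',1),('bar','brown',1),('pad','black',1),('stamp','brown',1),('tamp','brown',1)):
        for c in blobs(M[mk],r[k])[:num]:
            q=cv2.minAreaRect(c); e=cv2.fitEllipse(c)
            ap=cv2.approxPolyDP(cv2.convexHull(c),3,True)[:,0]
            print(k,mk,cv2.contourArea(c),'ell',np.round(e[0],1),np.round(e[1],1),round(e[2]),'poly',ap.tolist())
E
```

```text
top
stampst cork 1339.0 ell [228.7 192.4] [36.  52.1] 80 poly [[248, 174], [251, 205], [209, 211], [206, 180]]
bar cork 612.5 ell [371.5 163.5] [26.7 29.3] 114 poly [[375, 150], [384, 157], [386, 167], [379, 176], [368, 177], [358, 168], [357, 160], [362, 152]]
bar cork 358.0 ell [403.  167.3] [20.1 22.8] 128 poly [[399, 157], [412, 162], [414, 170], [409, 177], [394, 173], [392, 163]]
stampst brown 2324.5 ell [228.  192.3] [48.9 66.5] 79 poly [[252, 167], [258, 208], [203, 217], [199, 175]]
bar brown 2321.0 ell [386.9 164.8] [40.3 81.9] 97 poly [[356, 144], [421, 151], [418, 186], [353, 178]]
pad black 1021.5 ell [334.6 214. ] [30.9 46.5] 102 poly [[319, 197], [356, 205], [351, 231], [313, 223]]
stamp brown 291.5 ell [383.9 228.5] [16.7 24.5] 61 poly [[389, 218], [396, 230], [378, 239], [372, 227]]
tamp brown 213.5 ell [289.6 207.4] [16.5 16.9] 158 poly [[293, 199], [297, 212], [285, 215], [282, 204]]
side
stampst cork 851.5 ell [359.3 164. ] [32.  37.1] 59 poly [[353, 146], [379, 155], [366, 182], [339, 173]]
bar cork 742.5 ell [309.  280.2] [29.4 32.2] 85 poly [[319, 268], [325, 277], [322, 289], [311, 295], [299, 292], [293, 284], [297, 270], [309, 265]]
bar cork 498.0 ell [285.6 306.1] [24.2 26.3] 62 poly [[294, 296], [299, 302], [297, 312], [286, 319], [278, 317], [273, 311], [276, 298], [283, 294]]
stampst brown 1574.5 ell [359.5 164.3] [42.9 50.9] 52 poly [[351, 140], [386, 151], [370, 187], [358, 187], [333, 177]]
bar brown 3003.5 ell [297.5 293.8] [46.9 90.3] 42 poly [[308, 254], [336, 280], [289, 334], [259, 305]]
pad black 938.0 ell [288.5 226.8] [29.  45.4] 53 poly [[293, 206], [311, 224], [283, 247], [266, 229]]
stamp brown 362.5 ell [246.3 253.2] [18.5 26.9] 176 poly [[242, 240], [256, 247], [253, 265], [238, 263], [237, 246]]
tamp brown 247.0 ell [312.6 183.9] [14.7 22. ] 179 poly [[315, 174], [320, 185], [312, 196], [305, 180]]
```

```bash
python3 - <<'E'
from m import *
import pickle
T=pickle.load(open('top0.pkl','rb')); S=pickle.load(open('side0.pkl','rb'))
P={'wellT':((371.5,163.5),(309,280.2)),'wellS':((403,167.3),(285.6,306.1)),'recess':((228.7,192.4),(359.3,164)),'pad':((334.6,214),(288.5,226.8)),
'pad_a':((319,197),(311,224)),'pad_b':((356,205),(283,247)),'pad_c':((351,231),(266,229)),'pad_d':((313,223),(293,206)),
'bar_a':((356,144),(336,280)),'bar_b':((421,151),(289,334)),'bar_c':((418,186),(259,305)),'bar_d':((353,178),(308,254)),
'stampH':((387.3,225.7),(244.3,246)),'tampH':((290,206.7),(312.9,179.8)),'shakD':((317.3,160.7),(337,218.1)),'jar':((279.7,151.7),(365,194.5)),
'ss_a':((252,167),(370,187)),'ss_b':((258,208),(333,177)),'ss_c':((203,217),(351,140)),'ss_d':((199,175),(386,151))}
r={}
for k,(a,b) in P.items():
    p,e=tri(T,a,S,b); r[k]=p; print(k,np.round(p*1000,1),'gap',round(e*1000,1))
for q in('pad','bar','ss'):
    c=[r[q+'_'+s][:2] for s in 'abcd']; print(q,np.round(np.mean(c,0)*1000,1),[round(np.linalg.norm(c[i]-c[i-3])*1000) for i in range(4)],[round(float(np.degrees(np.arctan2(*(c[i-3]-c[i])[::-1]))),1) for i in range(4)])
w=r['wellT']-r['wellS'];print('wells',np.linalg.norm(w),np.degrees(np.arctan2(-w[0],w[1])))
for k,(h,hs) in {'stampH':(.067,(.02,0)),'tampH':(.087,(.026,0)),'shakD':(.09,(.05,0,)),'jar':(.096,(0,))}.items():
    a=plane(T,*P[k][0],h);b=plane(S,*P[k][1],h);m=(a+b)/2
    print(k,np.round(a*1000,1),np.round(b*1000,1),[(z,np.round(proj(T,[m[0],m[1],z]),1),np.round(proj(S,[m[0],m[1],z]),1)) for z in hs])
E
```

```text
wellT [ 508.9 -329.6   22.5] gap 1.6
wellS [ 499.4 -400.    23.2] gap 2.0
recess [445.9  -7.3  18.2] gap 2.3
pad [ 395.9 -245.2    9.7] gap 1.1
pad_a [ 435.2 -210.7    8.5] gap 0.9
pad_b [ 415.7 -293.6   11.4] gap 0.8
pad_c [ 357.5 -279.9   14.9] gap 2.7
pad_d [ 375.2 -196.7   15.9] gap 1.1
bar_a [ 555.8 -297.    18.8] gap 0.5
bar_b [ 536.5 -441.2   26.9] gap 3.2
bar_c [ 454.9 -428.8   30.4] gap 3.6
bar_d [ 475.2 -285.2   28.6] gap 4.8
stampH [ 363.2 -352.1   61.1] gap 2.6
tampH [ 401.2 -149.5   85.6] gap 3.0
shakD [ 498.1 -206.1   88.8] gap 3.7
jar [ 518.5 -126.6   91.4] gap 6.3
ss_a [503.2 -59.   24.5] gap 3.6
ss_b [410.1 -73.8  14.2] gap 1.0
ss_c [390.   46.8  22.4] gap 2.3
ss_d [485.   59.3  26. ] gap 2.9
pad [ 395.9 -245.2] [85, 60, 85, 62] [-103.2, 166.8, 78.0, -13.1]
bar [ 505.6 -363.1] [145, 83, 145, 82] [-97.6, 171.4, 82.0, -8.3]
ss [447.1  -6.7] [94, 122, 96, 120] [-171.0, 99.5, 7.5, -81.2]
wells 0.07103472369205914 -7.709882032628115
stampH [ 361.7 -352.1   67. ] [ 366.7 -352.7   67. ] [(0.02, array([383.6, 227.1]), array([247.4, 254.6])), (0, array([382.1, 228.1]), array([248.9, 258.3]))]
tampH [ 400.  -150.7   87. ] [ 402.7 -149.1   87. ] [(0.026, array([291.5, 210.7]), array([312.8, 194.7])), (0, array([292.2, 212.4]), array([313.1, 200.5]))]
shakD [ 496.4 -207.5   90. ] [ 499.5 -205.2   90. ] [(0.05, array([316.7, 165.1]), array([335.5, 227.2])), (0, array([316.7, 170.9]), array([334.9, 237.5]))]
jar [ 514.7 -129.3   96. ] [ 521.5 -126.7   96. ] [(0, array([283. , 162.8]), array([359.6, 216.4]))]
```

```bash
python3 - <<'E'
from m import *
import pickle
T=pickle.load(open('top0.pkl','rb')); S=pickle.load(open('side0.pkl','rb'))
for k,p,z in(('pole1',(167,246),0),('pole2',(178,118),0),('mug',(238,246),0),('printer front R',(268,150),0.03),('printer frontL',(210,150),.03)): print(k,np.round(plane(T,*p,z)*1000))
for k,a,b in(('monL',(305,68),(410,192)),('monR',(452,66),(322,330)),('printR top',(272,138),(378,203)),('scr',(304,12),(489,265))): 
    p,e=tri(T,a,S,b);print(k,np.round(p*1000),round(e*1000))
# stamp base corners: poly
for d,a in((T,[(389,218),(396,230),(378,239),(372,227)]),):
    c=[plane(d,*q,.012)*1000 for q in a]; print(np.round(c,0)); print(np.round(np.mean(c,0),1),[(round(np.linalg.norm(c[i-3]-c[i])),round(float(np.degrees(np.arctan2(*(c[i-3]-c[i])[:2][::-1]))),1)) for i in range(4)])
E
```

```text
pole1 [327. 130.   0.]
pole2 [631. 123.   0.]
mug [326. -29.   0.]
printer front R [540. -97.  30.]
printer frontL [541.  35.  30.]
monL [ 617. -185.  256.] 6
monR [ 616. -442.  254.] 2
printR top [ 552. -112.   70.] 6
scr [ 785. -183.  169.] 2
[[ 385. -367.   12.]
 [ 358. -381.   12.]
 [ 339. -340.   12.]
 [ 365. -328.   12.]]
[ 362. -354.   12.] [(31, -151.9), (45, 115.8), (29, 24.8), (43, -62.7)]
```

step_arm([
  [30,45,0,0.15],
  [60,95,0,0.32],
  [95,145,0,0.5],
  [130,195,0,0.68],
  [165,250,0,0.86],
  [200,305,0,1.03],
  [235,360,-15,1.2],
  [270,410,-40,1.2],
  [270,410,-60,1.2],
  [270,410,-60,1.2],
], gripper=1)

```text
time_s: 1.35
tcp_pos: [0.3988, -0.1488, 0.1698]
eef_rot: [-0.002, 0.755, 0.656, -0.001]
force: [-1.7, -0.7, 0.7]
gripper_width: 0.0855
gripper_force: 0.0
```

step_arm([
  [1,-1,-30,0],
  [2,-1,-65,0],
  [2,-1,-100,0],
  [2,-1,-120,0],
  [2,-1,-125,0],
  [2,-1,-125,0],
], gripper=1)

```text
time_s: 2.1
tcp_pos: [0.4023, -0.152, 0.047]
eef_rot: [0.001, 0.756, 0.654, 0.0]
force: [-0.6, -0.3, 0.5]
gripper_width: 0.0859
gripper_force: 0.0
```

step_arm([
  [0,0,0,0],
  [0,0,0,0],
  [0,0,0,0],
  [0,0,0,0],
  [0,0,0,0],
  [0,0,0,0],
  [0,0,0,0],
], gripper=0)

```text
time_s: 2.98
tcp_pos: [0.4016, -0.1511, 0.047]
eef_rot: [-0.0, 0.756, 0.655, -0.0]
force: [-2.9, 0.1, 6.1]
gripper_width: 0.0349
gripper_force: 59.0
```

step_arm([
  [0,0,25,0],
  [0,0,60,0],
  [0,0,95,0],
  [0,0,105,0],
  [0,0,105,0],
])

```text
time_s: 3.6
tcp_pos: [0.4015, -0.151, 0.1509]
eef_rot: [-0.0, 0.756, 0.655, -0.0]
force: [-1.1, 0.7, -4.1]
gripper_width: 0.0345
gripper_force: 61.1
```

step_arm([
  [15,-30,0,0],
  [33,-60,0,0],
  [50,-95,0,0],
  [70,-125,-5,0],
  [90,-155,-10,0],
  [104,-173,-20,0],
  [108,-178,-40,0],
  [108,-178,-50,0],
  [108,-178,-50,0],
  [108,-178,-50,0],
])

```text
time_s: 4.85
tcp_pos: [0.5098, -0.3287, 0.1018]
eef_rot: [0.0, 0.756, 0.655, 0.0]
force: [0.3, -0.0, -3.1]
gripper_width: 0.0347
gripper_force: 61.0
```

```bash
python3 - <<'E'
from h import *
print(get_obs()['tcp_pos'])
a=shot('top')['pixels'][110:260,300:460];b=shot('side')['pixels'][190:340,230:390]
cv2.imwrite('pics/1.png',cv2.resize(cv2.cvtColor(np.hstack([a,b]),cv2.COLOR_RGB2BGR),None,fx=2.5,fy=2.5,interpolation=cv2.INTER_CUBIC))
E
```

```text
[ 0.50975549 -0.32867991  0.10176154]
```

View pics/1.png

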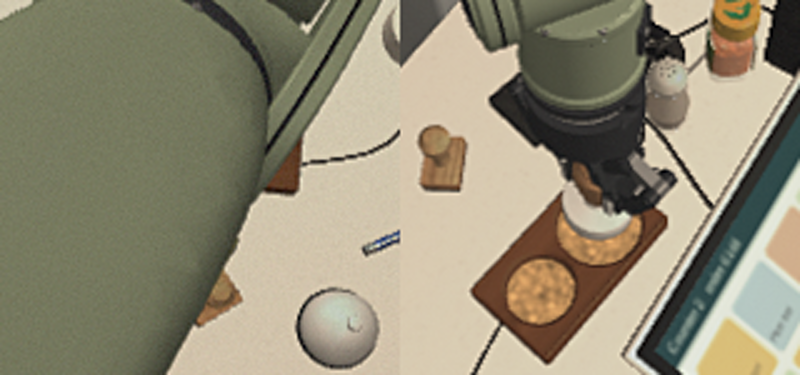

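The side half shows the tamper upright above its well, base at about (309,273) in side pixels. The arm blocks the top view. I'll check the alignment by projection.

```bash
python3 - <<'E'
from h import *
import pickle
S=pickle.load(open('side0.pkl','rb'))
for z in(.055,.068,.081): print(proj(S,[.5098,-.3287,z]))
print(proj(S,[.5098+.029*.66,-.3287+.029*.75,.055]),proj(S,[.5098-.029*.66,-.3287-.029*.75,.055]))
E
```

```text
[308.71612214 274.49642075]
[308.49744802 272.1061719 ]
[308.27213994 269.64340952]
[322.62530018 270.71722227] [294.6640491  278.31444456]
```

step_arm([
  [0,-1,-10,0],
  [0,-1,-20,0],
  [0,-1,-30,0],
  [0,-1,-36,0],
  [0,-1,-38,0],
  [0,-1,-38,0],
])

```text
time_s: 5.7
tcp_pos: [0.5101, -0.3303, 0.0635]
eef_rot: [0.0, 0.756, 0.655, 0.0]
force: [-0.4, 0.5, -4.2]
gripper_width: 0.0349
gripper_force: 61.0
```

step_arm([
  [0,0,-1,0],
  [0,0,-1,0],
  [0,0,-1,0],
  [0,0,-1,0],
  [0,0,10,0],
  [0,0,35,0],
  [0,0,65,0],
  [0,0,75,0],
  [0,0,75,0],
], gripper=1)

```text
time_s: 6.82
tcp_pos: [0.5101, -0.3303, 0.139]
eef_rot: [0.001, 0.756, 0.655, 0.0]
force: [0.2, 0.3, -1.3]
gripper_width: 0.0851
gripper_force: 0.0
```

step_arm([
  [-3,35,0,0],
  [-7,75,0,0],
  [-12,110,0,0],
  [-12,124,0,0],
  [-12,124,0,0],
  [-12,124,-30,0],
  [-12,124,-70,0],
  [-12,124,-100,0],
  [-12,124,-109,0],
  [-12,124,-109,0],
])

```text
time_s: 8.07
tcp_pos: [0.4981, -0.207, 0.0291]
eef_rot: [-0.0, 0.756, 0.655, -0.0]
force: [0.6, 0.8, -0.2]
gripper_width: 0.0855
gripper_force: 0.0
```

step_arm([
  [0,0,0,0],
  [0,0,0,0],
  [0,0,0,0],
  [0,0,0,0],
  [0,0,0,0],
  [0,0,0,0],
  [0,0,0,0],
], gripper=0)

```text
time_s: 8.95
tcp_pos: [0.4985, -0.2064, 0.0309]
eef_rot: [0.001, 0.756, 0.655, 0.0]
force: [-1.5, 0.4, 6.2]
gripper_width: 0.0379
gripper_force: 59.2
```

```bash
python3 - <<'E'
from h import *
a=shot('top')['pixels'][110:260,300:460];b=shot('side')['pixels'][190:340,230:390]
cv2.imwrite('pics/2.png',cv2.resize(cv2.cvtColor(np.hstack([a,b]),cv2.COLOR_RGB2BGR),None,fx=2.5,fy=2.5,interpolation=cv2.INTER_CUBIC))
E
```

```text
(no output)
```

View pics/2.png

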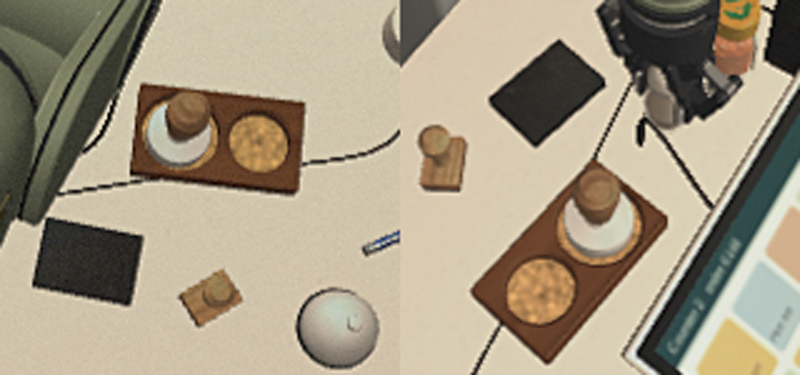

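The top view shows the tamper upright in its well. In the side view the shaker is between the fingers at crop (665,110), but the measured width of 38 mm is below the stated 44. I'll lift the shaker and check it again.

step_arm([
  [0,0,25,0],
  [0,0,60,0],
  [0,0,95,0],
  [0,0,125,0],
  [0,0,130,0],
  [0,-35,130,0],
  [0,-70,130,0],
  [0,-105,130,0],
  [0,-140,130,0],
  [0,-170,130,0],
])

```text
time_s: 10.3
tcp_pos: [0.4971, -0.3769, 0.1575]
eef_rot: [-0.001, 0.756, 0.655, -0.0]
force: [-0.2, -0.0, -1.1]
gripper_width: 0.0372
gripper_force: 60.3
```

step_arm([
  [1,-20,0,0],
  [1,-24,-5,0],
  [1,-24,-35,0],
  [1,-24,-70,0],
  [1,-24,-85,0],
  [1,-24,-85,0],
  [1,-24,-85,0],
])

```text
time_s: 11.18
tcp_pos: [0.4997, -0.4005, 0.0757]
eef_rot: [0.001, 0.756, 0.655, 0.0]
force: [0.8, -0.2, -1.1]
gripper_width: 0.0377
gripper_force: 60.3
```

```bash
python3 - <<'E'
from h import *
a=shot('top')['pixels'][110:260,300:460];d=shot('side');b=d['pixels'][190:340,230:390]
p=get_obs()['tcp_pos'];print(p)
for z in(.03,.051,.12): print(z,proj(d,[p[0],p[1],z]))
cv2.imwrite('pics/3.png',cv2.resize(cv2.cvtColor(b,cv2.COLOR_RGB2BGR),None,fx=4,fy=4,interpolation=cv2.INTER_CUBIC))
E
```

```text
[ 0.49965947 -0.40063602  0.07586793]
0.03 [284.75498176 305.57594811]
0.051 [283.80501101 302.40357363]
0.12 [280.32545457 290.78378835]
```

View pics/3.png

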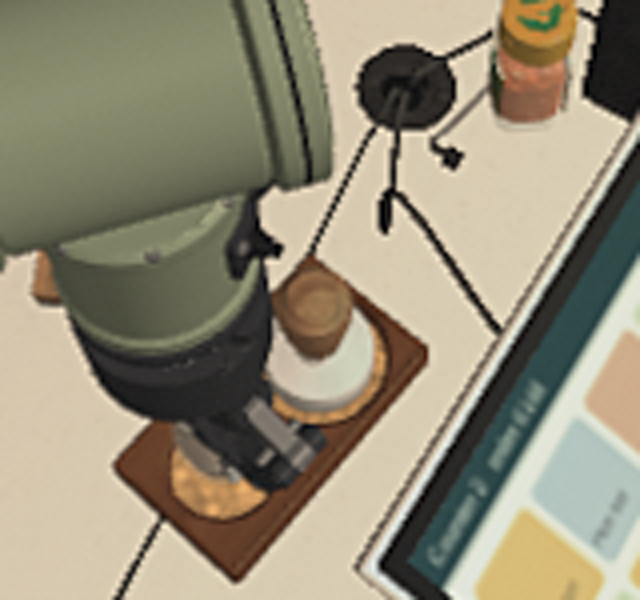

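The side view shows the shaker centred over its well: its left edge is at crop x≈180, where 178 is expected, and its bottom at y≈480. I'll lower it.

step_arm([
  [0,0,-10,0],
  [0,0,-18,0],
  [0,0,-24,0],
  [0,0,-27,0],
  [0,0,-28,0],
  [0,0,-28,0],
])

```text
time_s: 12.02
tcp_pos: [0.4987, -0.4001, 0.047]
eef_rot: [0.0, 0.756, 0.655, -0.0]
force: [-2.9, 2.0, 4.2]
gripper_width: 0.0381
gripper_force: 60.9
```

step_arm([
  [0,0,0,0],
  [0,0,0,0],
  [0,0,0,0],
  [0,0,0,0],
  [0,0,10,0],
  [0,0,40,0],
  [0,0,80,0],
  [0,0,100,0],
  [0,0,110,0],
], gripper=1)

```text
time_s: 13.15
tcp_pos: [0.4993, -0.4005, 0.1585]
eef_rot: [0.002, 0.756, 0.655, 0.0]
force: [0.3, -0.7, -0.5]
gripper_width: 0.0855
gripper_force: 0.0
```

step_arm([
  [-25,35,0,0],
  [-50,75,0,0],
  [-75,110,0,-0.04],
  [-97,145,0,-0.08],
  [-104,155,-30,-0.08],
  [-104,155,-70,-0.08],
  [-104,155,-70,-0.08],
])

```text
time_s: 14.02
tcp_pos: [0.3927, -0.2437, 0.0843]
eef_rot: [-0.003, 0.781, 0.624, -0.001]
force: [1.2, 0.2, 0.2]
gripper_width: 0.0856
gripper_force: 0.0
```

```bash
python3 - <<'E'
from m import *
a=shot('top')['pixels'][110:260,300:460];d=shot('side');b=d['pixels'][190:340,230:390]
print(get_obs()['tcp_pos'])
cv2.imwrite('pics/4.png',cv2.resize(cv2.cvtColor(np.hstack([a,b]),cv2.COLOR_RGB2BGR),None,fx=2.5,fy=2.5,interpolation=cv2.INTER_CUBIC))
E
```

```text
[ 0.3952626  -0.24548108  0.08686504]
```

View pics/4.png

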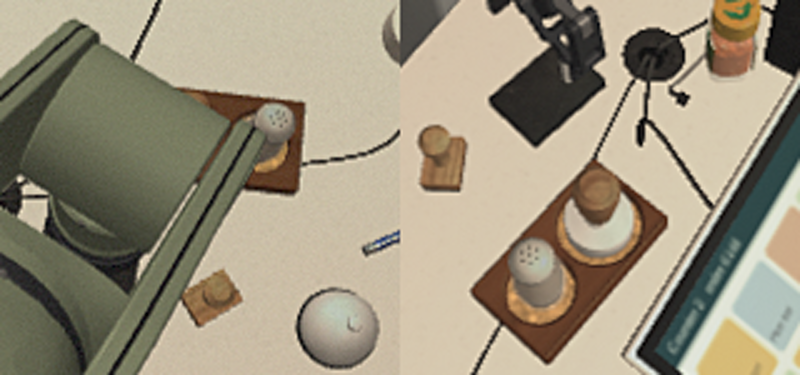

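Both the tamper and shaker are upright in their wells. Next is the pad.

step_arm([
  [0,0,-25,0],
  [0,0,-50,0],
  [1,0,-72,0],
  [1,0,-83,0],
  [1,0,-88,0],
  [1,0,-88,0],
  [1,0,-88,0],
])

```text
time_s: 15.0
tcp_pos: [0.3963, -0.2455, -0.001]
eef_rot: [0.001, 0.781, 0.624, 0.0]
force: [0.4, 0.5, 0.8]
gripper_width: 0.0855
gripper_force: 0.0
```

step_arm([
  [0,0,0,0],
  [0,0,0,0],
  [0,0,0,0],
  [0,0,0,0],
  [0,0,0,0],
  [0,0,0,0],
], gripper=0)

```text
time_s: 15.75
tcp_pos: [0.3962, -0.2454, -0.0008]
eef_rot: [0.001, 0.781, 0.624, 0.0]
force: [-0.7, -0.4, 6.5]
gripper_width: 0.0623
gripper_force: 65.4
```

step_arm([
  [0,0,15,0],
  [0,0,40,0],
  [0,0,75,0],
  [0,0,105,0],
  [0,0,110,0],
  [5,30,110,0.06],
  [12,60,110,0.12],
  [19,90,110,0.18],
  [25,120,110,0.24],
  [32,150,110,0.3],
])

```text
time_s: 17.0
tcp_pos: [0.4271, -0.094, 0.1072]
eef_rot: [-0.001, 0.679, 0.734, -0.001]
force: [-0.1, -0.4, -0.4]
gripper_width: 0.0623
gripper_force: 65.6
```

```bash
python3 - <<'E'
from m import *
d=shot('side');t=shot('top')
print(get_obs()['tcp_pos'])
cv2.imwrite('pics/5.png',cv2.cvtColor(np.hstack([t['pixels'][:,100:450],d['pixels'][:,100:450]]),cv2.COLOR_RGB2BGR))
E
```

```text
[ 0.42732237 -0.09302908  0.10724157]
```

View pics/5.png

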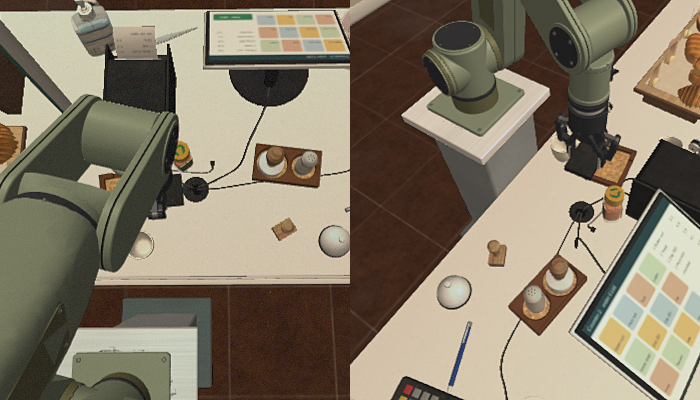

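The stitched view (top on the left, side on the right) shows the pad held level and both items in the barista stand upright. A tall canopy post at about (0.33, 0.13) stands to the left of the recess, so I'll check that the arm clears it.

```bash
python3 - <<'E'
from m import *
import pickle
T=pickle.load(open('top0.pkl','rb'))
o=get_obs(); q=o['q'];p=o['tcp_pos'];print(np.round(q,3),p)
q0=np.array([-1.363,.32,1.565,0,1.257,-.02]);p0=np.array([.13,-.56,.231])
A=[];b=[]
for qq,pp in((q0,p0),(q,p)):
    A.append([np.sin(qq[1]),np.sin(qq[1]+qq[2])]);b.append(np.hypot(*pp[:2]))
L=np.linalg.solve(A,b);print('L',L)
for qq,pp in((q0,p0),(q,p)): print('h-L3',pp[2]-L[0]*np.cos(qq[1])-L[1]*np.cos(qq[1]+qq[2]), 'lat', np.hypot(*pp[:2])*np.sin(np.arctan2(pp[1],pp[0])-qq[0]))
print('elbow r',L[0]*np.sin(q[1]))
for uv in((190,97),(165,112),(130,155),(105,172)):
    print(uv,[tuple(np.round(plane(T,*uv,z)[:2],2)) for z in(.2,.3,.4,.5,.6)])
E
```

```text
[-2.410e-01  2.350e-01  2.044e+00  1.000e-03  8.650e-01 -3.220e-01] [ 0.42732237 -0.09302908  0.10724157]
L [1.16033313 0.22069385]
h-L3 -0.8022218309490934 lat 0.011673113673242216
h-L3 -0.8777789772897674 lat 0.011691573892341132
elbow r 0.26969129833624855
(190, 97) [(np.float64(0.59), np.float64(0.03)), (np.float64(0.54), np.float64(-0.01)), (np.float64(0.49), np.float64(-0.04)), (np.float64(0.45), np.float64(-0.07)), (np.float64(0.4), np.float64(-0.11))]
(165, 112) [(np.float64(0.56), np.float64(0.07)), (np.float64(0.52), np.float64(0.03)), (np.float64(0.47), np.float64(-0.01)), (np.float64(0.43), np.float64(-0.05)), (np.float64(0.39), np.float64(-0.09))]
(130, 155) [(np.float64(0.48), np.float64(0.13)), (np.float64(0.45), np.float64(0.08)), (np.float64(0.42), np.float64(0.03)), (np.float64(0.38), np.float64(-0.02)), (np.float64(0.35), np.float64(-0.07))]
(105, 172) [(np.float64(0.45), np.float64(0.17)), (np.float64(0.42), np.float64(0.12)), (np.float64(0.39), np.float64(0.06)), (np.float64(0.37), np.float64(0.01)), (np.float64(0.34), np.float64(-0.05))]
```

step_arm([
  [5,25,0,0.02],
  [10,48,0,0.05],
  [15,70,0,0.07],
  [19,86,0,0.07],
  [19,86,-20,0.07],
  [19,86,-45,0.07],
  [19,86,-65,0.07],
  [19,86,-70,0.07],
  [19,86,-70,0.07],
])

```text
time_s: 18.23
tcp_pos: [0.4469, -0.0094, 0.0382]
eef_rot: [-0.0, 0.653, 0.757, -0.0]
force: [0.0, 0.2, 0.4]
gripper_width: 0.0624
gripper_force: 65.7
```

```bash
python3 - <<'E'
from m import *
d=shot('side');o=get_obs();p=o['tcp_pos'];e=o['eef_rot'];c=2*np.arctan2(e[2],e[1])-np.pi/2
print(p,'closing',c)
x=np.array([np.cos(c),np.sin(c),0]);y=np.array([-x[1],x[0],0])
b=np.array([p[0],p[1],p[2]+.001])
for i,j in((1,1),(1,-1),(-1,-1),(-1,1)):
    print(np.round(proj(d,b+i*.032*x+j*.045*y+[0,0,.014]),1),np.round(proj(d,b+i*.032*x+j*.045*y),1))
cv2.imwrite('pics/6.png',cv2.resize(cv2.cvtColor(d['pixels'][110:230,300:440],cv2.COLOR_RGB2BGR),None,fx=5,fy=5,interpolation=cv2.INTER_CUBIC))
E
```

```text
[ 0.44722273 -0.00933732  0.03864527] closing 0.14651980459563108
[378.8 147.1] [378.1 150.7]
[365.9 174.1] [365.4 177.5]
[340.8 165.3] [340.6 168.8]
[354.6 139.1] [354.3 142.8]
```

View pics/6.png

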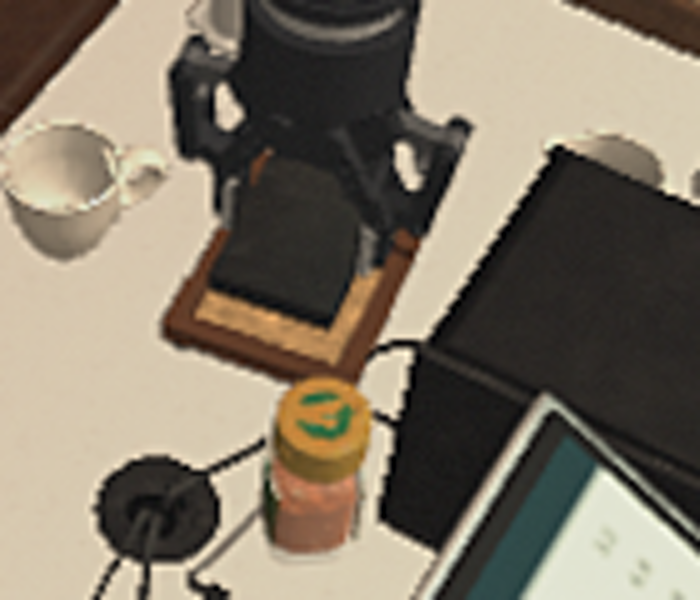

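step_arm([
  [-1,1,-8,0],
  [-1,1,-15,0],
  [-1,1,-20,0],
  [-1,1,-23,0],
  [-1,1,-24,0],
  [-1,1,-24,0],
])

```text
time_s: 19.02
tcp_pos: [0.4459, -0.0082, 0.0143]
eef_rot: [0.0, 0.653, 0.757, 0.0]
force: [0.5, 0.0, -0.9]
gripper_width: 0.0621
gripper_force: 65.6
```

step_arm([
  [0,0,-1,0],
  [0,0,-1,0],
])

```text
time_s: 19.27
tcp_pos: [0.4459, -0.0082, 0.0134]
eef_rot: [0.0, 0.653, 0.757, 0.0]
force: [-0.3, 0.1, -0.7]
gripper_width: 0.0623
gripper_force: 65.7
```

step_arm([
  [0,0,0,0],
  [0,0,0,0],
  [0,0,0,0],
  [0,0,0,0],
  [0,0,15,0],
  [0,0,45,0],
  [0,0,85,0],
  [0,0,105,0],
  [0,0,110,0],
], gripper=1)

```text
time_s: 20.4
tcp_pos: [0.4465, -0.0082, 0.1245]
eef_rot: [0.001, 0.653, 0.757, 0.001]
force: [-1.0, -0.6, 0.1]
gripper_width: 0.0852
gripper_force: 0.0
```

step_arm([
  [-5,-40,0,0.1],
  [-12,-80,0,0.2],
  [-20,-125,0,0.2],
  [-30,-170,0,0.2],
  [-40,-215,0,0.2],
  [-52,-260,0,0.2],
  [-65,-300,0,0.2],
  [-78,-330,0,0.2],
  [-84,-345,0,0.2],
  [-84,-345,0,0.2],
])

```text
time_s: 21.65
tcp_pos: [0.3614, -0.3532, 0.1226]
eef_rot: [-0.001, 0.575, 0.818, 0.0]
force: [0.3, 1.0, -0.1]
gripper_width: 0.0854
gripper_force: 0.0
```

```bash
python3 - <<'E'
from m import *
d=shot('side');t=shot('top')
print(get_obs()['tcp_pos'],get_obs()['eef_rot'])
for n,x,R in(('top',t,(203,170,256,214)),('side',d,(334,141,384,186))):
    for c in blobs(masks(x)['black'],R)[:1]:
        e=cv2.fitEllipse(c); print(n,cv2.contourArea(c),np.round(e[0],1),np.round(e[1]),cv2.approxPolyDP(cv2.convexHull(c),3,True)[:,0].tolist(), np.round(plane(x,*e[0],.026)*1000,1))
a=t['pixels'][130:250,180:340];b=d['pixels'][120:240,300:460]
cv2.imwrite('pics/7.png',cv2.resize(cv2.cvtColor(np.hstack([a,b]),cv2.COLOR_RGB2BGR),None,fx=2.5,fy=2.5,interpolation=cv2.INTER_CUBIC))
E
```

```text
[ 0.36193983 -0.35212236  0.12291972] [-5.88793346e-04  5.74257531e-01  8.18674405e-01  3.99700560e-04]
top 1045.5 [228.7 191.7] [31. 47.] [[246, 176], [249, 202], [211, 208], [207, 182], [242, 173]] [445.   -9.9  26. ]
side 731.5 [359.  162.4] [28. 37.] [[354, 145], [377, 152], [364, 180], [342, 173]] [445.7  -7.8  26. ]
```

View pics/7.png

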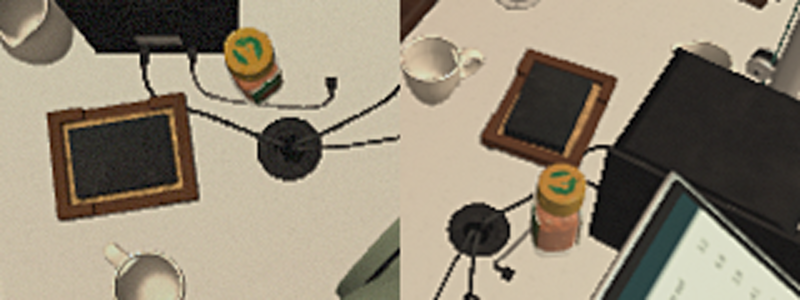

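The pad lies flat in its recess. Both views put its centre at about (445,-8.5) mm with a yaw of about 8°. Next is the stamp.

step_arm([
  [1,-1,-25,0.05],
  [1,-1,-55,0.1],
  [1,-1,-80,0.1],
  [1,-1,-92,0.1],
  [1,-1,-95,0.1],
  [1,-1,-95,0.1],
])

```text
time_s: 22.5
tcp_pos: [0.3634, -0.3543, 0.0289]
eef_rot: [0.001, 0.533, 0.846, -0.0]
force: [0.6, 1.0, -0.3]
gripper_width: 0.0854
gripper_force: 0.0
```

step_arm([
  [0,0,0,0],
  [0,0,0,0],
  [0,0,0,0],
  [0,0,0,0],
  [0,0,0,0],
  [0,0,0,0],
  [0,0,0,0],
], gripper=0)

```text
time_s: 23.38
tcp_pos: [0.3631, -0.3543, 0.0288]
eef_rot: [0.0, 0.533, 0.846, 0.0]
force: [0.2, 1.3, 4.8]
gripper_width: 0.0241
gripper_force: 58.6
```

step_arm([
  [0,0,20,0],
  [0,0,55,0],
  [0,0,90,0],
  [0,0,105,0],
  [6,30,110,-0.05],
  [15,70,110,-0.1],
  [26,112,110,-0.15],
  [37,155,110,-0.2],
  [48,200,110,-0.25],
  [58,245,110,-0.3],
])

```text
time_s: 24.62
tcp_pos: [0.4205, -0.1077, 0.1374]
eef_rot: [-0.001, 0.654, 0.757, -0.0]
force: [0.1, -1.0, -0.7]
gripper_width: 0.0243
gripper_force: 58.8
```

step_arm([
  [10,40,0,-0.015],
  [18,75,0,-0.015],
  [24,100,0,-0.015],
  [24,100,-30,-0.015],
  [24,100,-60,-0.015],
  [24,100,-70,-0.015],
  [24,100,-70,-0.015],
  [24,100,-70,-0.015],
])

```text
time_s: 25.62
tcp_pos: [0.4456, -0.0093, 0.0691]
eef_rot: [0.001, 0.659, 0.752, 0.001]
force: [1.4, 1.0, 0.2]
gripper_width: 0.0238
gripper_force: 58.9
```

```bash
python3 - <<'E'
from m import *
d=shot('side');o=get_obs();p=o['tcp_pos'];e=o['eef_rot'];c=2*np.arctan2(e[2],e[1])-np.pi/2
print(p,'closing',np.degrees(c),o['gripper_width'])
a=np.radians(8.3);x=np.array([np.cos(a),np.sin(a),0]);y=np.array([-x[1],x[0],0]);b=p+[0,0,-.0288]
for z in(.02,0):
  for i,j in((1,1),(1,-1),(-1,-1),(-1,1)):
    u=proj(d,b+i*.017*x+j*.023*y+[0,0,z]); print(z,i,j,np.round(u,1),np.round((u-[320,120])*7))
cv2.imwrite('pics/8.png',cv2.resize(cv2.cvtColor(d['pixels'][120:200,320:400],cv2.COLOR_RGB2BGR),None,fx=7,fy=7,interpolation=cv2.INTER_CUBIC))
E
```

```text
[ 0.44566368 -0.00930544  0.06919847] closing 7.552471924478815 0.024068476557956492
0.02 1 1 [369.7 149.5] [348. 206.]
0.02 1 -1 [363.  163.2] [301. 302.]
0.02 -1 -1 [349.7 158.6] [208. 270.]
0.02 -1 1 [356.7 145.1] [257. 176.]
0 1 1 [368.9 154.7] [342. 243.]
0 1 -1 [362.2 168.2] [296. 338.]
0 -1 -1 [349.2 163.7] [204. 306.]
0 -1 1 [356.1 150.4] [253. 212.]
```

View pics/8.png

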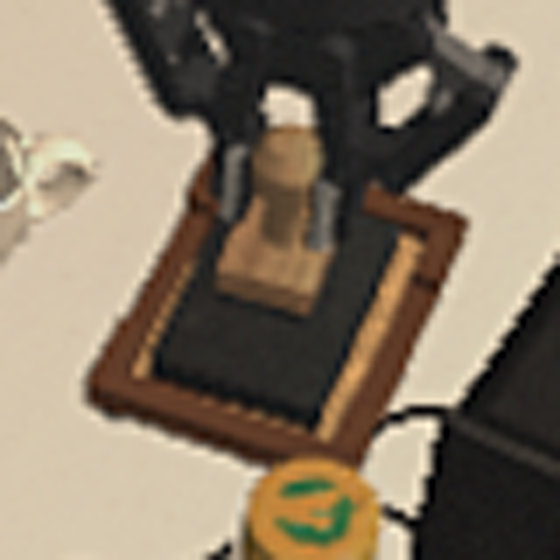

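The stamp hangs upright over the pad, with its base near edge at crop (215,282)–(310,312). It looks shifted a few mm towards +y, so I'll measure it.

```bash
python3 - <<'E'
from m import *
d=shot('side');o=get_obs();p=o['tcp_pos']
rgb=d['pixels'];H,S,V=cv2.split(cv2.cvtColor(rgb,cv2.COLOR_RGB2HSV))
m=((H<25)&(S>60)&(V>75)).astype(np.uint8); z=np.zeros_like(m); z[136:168,348:370]=m[136:168,348:370]
for r in range(136,168): print(r,''.join('#' if v else '.' for v in z[r,346:372]), V[r,357])
for zz in(.0382,.0): print(zz,proj(d,p+[0,0,zz]))
E
```

```text
136 .......................... 49
137 ...............##......... 25
138 ............#######....... 38
139 ............#######....... 70
140 ...........#########...... 86
141 ..........##########...... 98
142 ...#......##########...... 107
143 ...#......##########...... 112
144 ..##.......#########...... 106
145 ..##.......#########...... 89
146 ..##.......########....... 81
147 ..##.......#######........ 80
148 ..##......########........ 110
149 ....##....########........ 133
150 .........##########....... 116
151 ..##....###########....... 111
152 ..##...############....... 100
153 ..#....###########........ 104
154 ..#...############........ 124
155 ......#############..#.... 142
156 ......################.... 144
157 .....################..... 150
158 .....################..... 160
159 .....################..... 158
160 .....###############...... 107
161 ......##############...... 97
162 .........##########....... 87
163 .............######....... 53
164 ................##........ 36
165 .......................... 46
166 .......................... 47
167 .......................... 45
0.0382 [361.44928985 141.0415757 ]
0.0 [360.07355309 151.63716855]
```

```bash
python3 - <<'E'
from m import *
import pickle
d=pickle.load(open('side0.pkl','rb'))
a=np.radians(26.3);x=np.array([np.cos(a),np.sin(a),0]);y=np.array([-x[1],x[0],0]);b=np.array([.3627,-.353,0])
for z in(.02,0):
  for i,j in((1,1),(1,-1),(-1,-1),(-1,1)): print(z,i,j,np.round(proj(d,b+i*.017*x+j*.023*y+[0,0,z]),1))
print(proj(d,b+[0,0,.067]))
rgb=d['pixels'];H,S,V=cv2.split(cv2.cvtColor(rgb,cv2.COLOR_RGB2HSV))
for r in range(238,270): print(r,''.join('#' if (H[r,c]<25 and S[r,c]>75) else '.' for c in range(232,262)), V[r,246],V[r,250])
E
```

```text
0.02 1 1 [256.5 245.6]
0.02 1 -1 [252.1 265.2]
0.02 -1 -1 [236.6 263.5]
0.02 -1 1 [241.4 244.1]
0 1 1 [257.8 249.4]
0 1 -1 [253.6 268.7]
0 -1 -1 [238.4 267. ]
0 -1 1 [243.  247.9]
[242.69991094 245.14476299]
238 .............................. 214 210
239 .............................. 210 209
240 ..........####................ 166 211
241 ........########.............. 130 213
242 .......##########............. 153 214
243 ......############............ 158 206
244 ......############............ 154 186
245 ......##################...... 152 139
246 .....###################...... 157 131
247 ......###################..... 158 133
248 ......###################..... 153 139
249 ......##################...... 157 153
250 .......#################...... 156 158
251 ........################...... 127 156
252 ........################...... 112 152
253 .......#################...... 106 147
254 .......#################...... 109 154
255 .......#################...... 106 162
256 .......################....... 116 162
257 .......################....... 152 161
258 .......################....... 159 156
259 .......################....... 156 151
260 ......#################....... 156 141
261 ......#################....... 156 144
262 ......#################....... 157 148
263 ......#################....... 150 149
264 .......###############........ 102 114
265 ..........############........ 79 81
266 .............................. 119 104
267 .............................. 227 225
268 .............................. 215 215
269 .............................. 212 212
```

step_arm([
  [0,-1.5,-4,0],
  [0,-1.5,-8,0],
  [0,-1.5,-10,0],
  [0,-1.5,-11,0],
  [0,-1.5,-12,0],
  [0,-1.5,-12,0],
])

```text
time_s: 26.48
tcp_pos: [0.4448, -0.0106, 0.0572]
eef_rot: [0.0, 0.659, 0.752, 0.0]
force: [-3.5, 0.7, 8.9]
gripper_width: 0.0241
gripper_force: 59.5
```

step_arm([
  [0,0,0,0],
  [0,0,0,0],
  [0,0,0,0],
  [0,0,0,0],
  [0,0,10,0],
  [0,0,35,0],
  [0,0,70,0],
  [0,0,100,0],
  [0,0,110,0],
], gripper=1)

```text
time_s: 27.6
tcp_pos: [0.4459, -0.0107, 0.1685]
eef_rot: [0.002, 0.659, 0.752, 0.001]
force: [-0.6, -0.6, -0.0]
gripper_width: 0.0852
gripper_force: 0.0
```

step_arm([
  [-5,-40,0,0],
  [-12,-80,0,0],
  [-20,-125,0,0],
  [-30,-170,0,0],
  [-40,-215,0,0],
  [-52,-260,0,0],
  [-65,-300,0,0],
  [-78,-330,0,0],
  [-90,-370,0,0],
  [-100,-400,0,0],
])

```text
time_s: 28.85
tcp_pos: [0.3439, -0.4118, 0.1655]
eef_rot: [-0.001, 0.659, 0.752, 0.0]
force: [0.1, 0.0, -0.6]
gripper_width: 0.0853
gripper_force: 0.0
```

step_arm([
  [-20,-40,0,0],
  [-40,-80,0,0],
  [-60,-100,0,0],
  [-60,-100,0,0],
])

```text
time_s: 29.35
tcp_pos: [0.2834, -0.5114, 0.1652]
eef_rot: [-0.001, 0.66, 0.751, 0.0]
force: [-0.3, 0.5, 0.9]
gripper_width: 0.0855
gripper_force: 0.0
```

```bash
python3 - <<'E'
from m import *
d=shot('side');t=shot('top')
print(get_obs()['tcp_pos'])
def v(r,c,x): return cv2.resize(cv2.cvtColor(x['pixels'][r[0]:r[1],c[0]:c[1]],cv2.COLOR_RGB2BGR),(400,300),interpolation=cv2.INTER_CUBIC)
cv2.imwrite('pics/9.png',np.vstack([np.hstack([v((160,220),(190,270),t),v((130,205),(310,410),d)]),np.hstack([v((120,210),(320,440),t),v((180,345),(210,430),d)])]))
E
```

```text
[ 0.28478864 -0.50993857  0.16556976]
```

View pics/9.png

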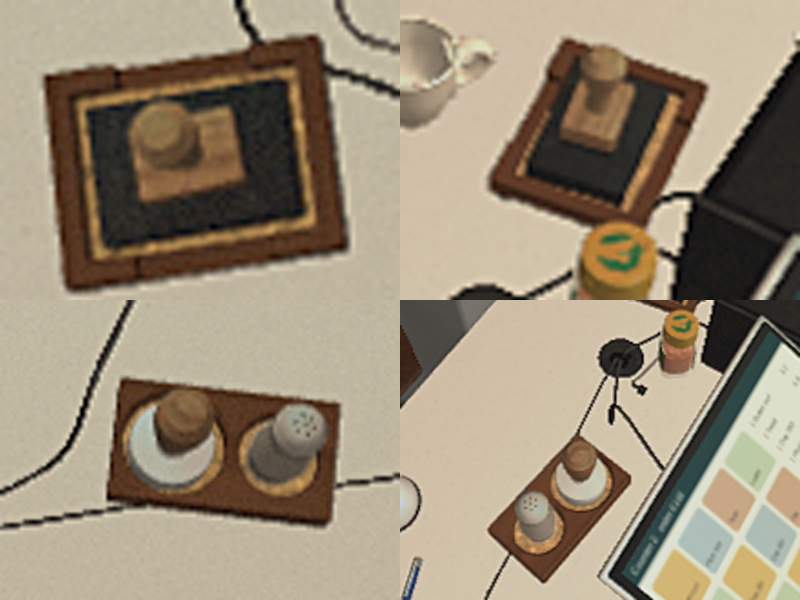

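Top left: the stamp stands upright and aligned. Its base centre is at crop (190,152) against the pad centre at (197,161), which is within about 2 mm once parallax is allowed for. Bottom: the tamper and shaker are seated in their wells, and the jar has not moved. I'm handing in.

```bash
python3 -c "
from plant import robot; print(robot.hand_in())"
```

```text
the job is handed in; nothing more can be done
None
```

The job is handed in after about 29 s on the robot's clock: the tamper and shaker are upright in their wells, the ink pad is flat in its recess, the stamp is upright within about 2 mm of the pad's middle, and the spice jar was left alone (the hand-in returned no verdict).

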